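Clamp the mosaic plaque in its jig

TASK

Clamp the half-tiled mosaic plaque down in its jig: with a finger, push the swing strap round over the plaque until it is against its stop, and only then press the cam lever fully down so that the cam bears on the plaque. Do not lift the plaque or push it out of place, leave everything else on the table where it is, and finish with the hand clear.

Things in the scene. Friction and masses are not known exactly. Their poses are not given: they have to be found in the camera images.
- jig: fixed plywood board, 220 (own x) x 270 (own y) x 18 mm thick, flat on the table; origin at the centre of its underside, z up. Strap pivot post at own (0, -100) mm. Low fences, tops 30 mm above the table, along the plaque's +y and -x edges. The strap's stop is a steel pin 10 mm thick at own (-18.5, -58) mm, top 60 mm above the table
- pivot (a point): point on the strap's upright pivot axis, at mid-thickness of the strap, 54 mm above the table; fixed to the jig, same axes as the jig
- strap (a joint): angle of the swing strap about its upright pivot, rad. 0 = over the plaque against its stop, pointing from the pivot along the jig's own +y; positive = turned clockwise seen from above, towards the jig's +x; limit 1.95. Starts at 0.95 to 1.8; stays where left (friction 0.12 N m). Close it by pushing it anticlockwise, on the side facing away from the plaque
- strap_mid (a point): middle of the strap's section, 75 mm from the pivot axis, 54 mm above the table; a good place to push, on the side, 13 mm off this point. The strap is an aluminium bar 26 mm wide, 16 mm thick, underside 46 mm and top 62 mm above the table, reaching 139 mm out from the pivot axis, its outer end forked to take the cam
- cam_axis (a point): level hinge axis of the cam lever, across the strap, 120 mm from the pivot axis, 56 mm above the table
- lever_knob (a point): centre of the black ball, 18 mm across, at the free end of the steel cam lever. With the lever fully down it is 62 mm from the cam axis back towards the pivot and 14 mm higher than that axis (70 mm above the table), lying over the strap; the lever's steel arm is 12 mm wide
- lever (a joint): turn of the cam lever, rad. 0 = raised, 1.13 = fully down (its limit). At 0 the knob is 118 mm above the table and 14 mm from the cam axis towards the pivot; pressed, it swings down and towards the pivot about the cam axis. Starts at 0 to 0.25, stays where left; under 10 N at the knob presses it, most near the end as the cam bears on the plaque; then it stays down by itself
- cam: round steel cam, 32 mm across and 12 mm wide, fixed to the lever on the cam axis at the strap's outer end; its underside comes down on the bare middle band of the plaque when the lever is down. Origin on the cam axis
- plaque: loose wooden plaque, 120 (own x) x 90 (own y) x 14 mm, lying on the jig board against the two fences, with 4 mm mosaic tiles at both ends (tile tops 36 mm above the table) and a bare wooden band in the middle; origin at the centre of its underside, at the jig's own (0, 20, 18) mm
- chip_jar: bystander: small clear jar with a white lid, 46 mm wide, 42 mm tall, standing on a corner of the jig board; origin at its underside
- glue: bystander: white glue bottle, 40 mm wide, 110 mm tall; origin at its underside
- dispenser: bystander: square white plastic pot with a clear domed cap, 70 x 70 x 100 mm; origin at its underside
- tweezers: bystander: steel tweezers lying flat, 120 mm long; origin at its underside
- brush: bystander: slim artist's brush lying flat, 170 mm long, 9 mm thick; origin at its underside
- offcut: bystander: wooden offcut with a few tiles, 75 x 50 x 14 mm; origin at its underside
- tape: bystander: roll of paper tape lying flat, 80 mm across, 18 mm tall; origin at its underside
Mind the look-alikes: they are no part of the job. There is more than one size of the plaque; the one meant has the size given above.

How it is judged (in metres and radians):
On the way, in this order (a step that is already met when the one before it is completed fails the run):
1. the strap is swung over the plaque against its stop (within 0.09 rad), with the lever still up (value of joint strap below 0.09 rad and value of joint lever below 0.6 rad), for 0.2 s.
2. the lever is pressed fully down (within 0.08 rad) and the cam bears on the plaque (value of joint lever above 1.05 rad and contact force between cam and plaque above 3 N), for 0.2 s.
At the end, for the whole second after the job is handed in: The strap is within 0.09 rad of its stop, the lever within 0.08 rad of fully down, the cam presses on the plaque with more than 3 N, and the plaque still lies flat and at rest within 6 mm and 0.08 rad of its seat in the jig (all of step 2 and value of joint strap below 0.09 rad and x of plaque in the frame of jig between -0.006 and 0.006 m and y of plaque in the frame of jig between 0.014 and 0.026 m and z of plaque in the frame of jig below 0.021 m and angle between plaque's own z axis and vertical below 0.05 rad and angle between the x axis of plaque and the x axis of jig, either way round below 0.08 rad and linear speed of plaque below 0.01 m/s); the robot touches nothing.
It fails at once if the lever is pressed down before the strap is over the plaque (value of joint lever above 0.8 rad and value of joint strap above 0.16 rad).
It fails at once if the plaque is lifted or pushed out of its seat (z of plaque in the frame of jig above 0.03 m or distance of plaque from where it was at the start of the episode above 0.015 m).
It fails at once if anything else on the table is moved more than 20 mm (distance of any of chip_jar, glue, dispenser, tweezers, brush, offcut, tape from where it was at the start of the episode above 0.02 m).
It also fails if it takes over 42 s, if anything falls off the work surface, if the arm or the gripper's body presses on something with over 40 N, if the wrist force passes 120 N, or if a joint passes its speed limit or range.

ROBOT

A 7-joint arm with a two-finger parallel gripper is mounted at the origin on the work surface. World frame = base frame: x ahead of the robot, y to its left, z up, the work surface at z = 0. Lengths are in m, angles in degrees, forces in N, time in s.
With the tool pointing down it reaches from about 0.4 to 0.9 m from the base axis. Payload 5.5 kg.
Tool frame: the origin (TCP) lies midway between the tips of the shut fingers; the grasp point (between the pads) lies 19 mm behind it (robot.grip_point_offset is the distance from the TCP to the grasp point, in m); z points along the fingers, y is the line along which they close (so a half turn about z gives the same grasp; the last joint's range is limited). The gripper opens to 92 mm and grips with 3 to 60 N. Pads are 19 mm wide; open, the fingers measure 130 mm over their backs; the gripper's body (75 mm by 190 mm) begins 47 mm behind the grasp point.
Start: joints at [81.142, 28.699, -24.465, 88.831, 12.651, 65.22, -12.049], TCP at [0.264, -0.594, 0.227] pointing down, gripper open.
Joint ranges: [-164.97, 164.97], [-17.58, 116.51], [-87.97, 89.64], [11.32, 138.91], [-80.73, 260.73], [10.89, 115.49], [-147.41, 147.41]. Speed limits (degrees/s): [147.25, 147.25, 180, 180, 180, 180, 180].

INTERFACE

Orientations are given as [roll, pitch, yaw] about the fixed x, y, z axes, in that order (R = Rz(yaw) Ry(pitch) Rx(roll)).
In Python, from workcell import robot gives the robot as it stands.
- The arm moves only by the tool apply_moves, never from a script. Its argument "plan" is a list that holds one entry, the list of rows, each a list of 5 numbers: the shift along the world's x, y, z in m, then the turn about the world's z in rad, then the opening in per cent of the stroke, from 0 (shut) to 100 (fully open). A call has 1 to 10 rows; each row shifts and turns the commanded pose from where the row before left it; what a row does not reach is not made up. A row lasts 1/12 s, in which the tool goes at most 41.7 mm and 7.16 degrees, less where a joint would pass 70% of its speed; a pose out of reach is approached as far as the arm can. A call is refused whole if a number of a shift passes 0.0417 or a number of a turn 0.125, either way. A call with a gripper value outside its range is refused whole. The fingers move at their own pace and stop on an object; "force" is the grip in N (left out, the last holds). Time passes only in rows, so rows that do not move let the fingers close. It gives the time, the measured TCP pose, the force, the opening and the grip force at its end, in the units of the state.
- robot.sense(): the state, without advancing time (a new reading comes with each control period).
- robot.get_image(name): name is "scene" or "top" or "wrist"; returns a dict with "frame" (420x560x3 uint8, red, green, blue), "depth" (420x560 float32, m along the optical axis (not along the pixel's ray), 0 where there is no reading), "camera_matrix" (3x3 intrinsics, pixels), "extrinsics" (4x4, takes a point from world to camera coordinates); the wrist camera has in their place "tool_from_camera" (4x4, takes a point from camera to tool coordinates, whose origin is the TCP and whose axes are the flange's). Camera axes: x right, y up, looking along -z (the intrinsics and any distortion apply to the point x, -y, -z); pixel columns grow to the right and rows downward; lengths in m; the calibration is good to about 2 mm. A picture is of the moment at which its call begins: read the wrist's pose just before it.
- robot.finish_job(): hands the job in; it is judged then, once.
The state is a dict: "time_s": time; "joints": joint angles; "dq": joint speeds; "joint_torque": joint torques, N m; "tcp_pos": TCP position; "eef_rot": TCP orientation; "ft_force": force on the tool from outside, world axes, zero at the start; "moment": the same for the moment, N m; "width": finger opening in m; "grip_force": force on a finger pad.
Only numpy, scipy, OpenCV 4.12 (cv2) and the standard library are available. Lean on these libraries where they do the work, as an engineer would, in place of code of your own. Each camera call takes 0.05 s, during which the arm holds its last target. There are 200 camera calls.

## Working session

There is one attempt and no reset: what is moved stays moved. The work goes in short steps, Python scripts to look and compute and a tool call to move; the robot and the scene stay as the last step left them, time stands still between calls to the robot, and variables do not carry over. Pictures are saved under pics/ and viewed, at most 10 in all, crops included, and the job is handed in when it is done.

Besides the shell and the picture viewer there is one more tool, called after "Emit:" in YAML: its name, and indented under it one key for each argument. apply_moves: Moves the arm, as the interface text tells. Its arguments: {"type":"object","properties":{"plan":{"type":"array","items":{"type":"array","items":{"type":"array","items":{"type":"number"}}}},"force":{"type":"number"}},"required":["plan"]}

```bash
mkdir -p pics
cat > h.py <<'E'
import numpy as np,cv2
from workcell import robot
def grab(n,f):
    im=robot.get_image(n); cv2.imwrite(f'pics/{f}.png',im['frame'][:,:,::-1])
    np.savez(f'pics/{f}.npz',**{k:v for k,v in im.items()}); return im
def cloud(im):
    d=im['depth'];K=im['camera_matrix'];v,u=np.mgrid[:d.shape[0],:d.shape[1]]
    p=np.stack([(u-K[0,2])/K[0,0]*d,-(v-K[1,2])/K[1,1]*d,-d,np.ones_like(d)],-1)
    return (p@np.linalg.inv(im['extrinsics']).T)[...,:3]
E
python3 - <<'E'
from h import *
print(robot.sense())
a=grab('top','top1');grab('scene','scene1')
print(a.keys()); P=cloud(a); print(P[::100,::100].round(3).tolist())
E
```

```text
{'time_s': 0.0, 'joints': array([ 81.14332545,  28.75543341, -24.45247761,  88.89045324,
        12.65070774,  65.21910634, -12.05046479]), 'dq': array([-0.07836861,  0.08162978,  0.02111832,  0.00530357, -0.02377732,
       -0.00623573, -0.121674  ]), 'joint_torque': array([ 5.78594154e-05, -5.66589653e+01, -5.81628799e+00, -2.79109812e+01,
       -6.87132985e-02,  3.07781599e-02,  2.26071661e-04]), 'tcp_pos': array([ 0.26339782, -0.5934836 ,  0.22566662]), 'eef_rot': array([-1.79888398e+02, -4.26513655e-03,  2.39378489e+01]), 'ft_force': array([-0.057561  ,  0.29719016,  1.19748766]), 'moment': array([ 0.02207637, -0.02676891,  0.01215873]), 'grip_force': 0.0, 'width': 0.09167829204912006}
dict_keys(['frame', 'depth', 'camera_matrix', 'extrinsics'])
[[[1.013, 0.64, -0.003], [0.996, 0.406, 0.039], [1.004, 0.191, 0.038], [1.033, -0.031, 0.001], [1.02, -0.25, 0.035], [1.047, -0.492, 0.002]], [[0.78, 0.619, -0.002], [0.784, 0.404, 0.001], [0.791, 0.188, -0.002], [0.795, -0.032, 0.001], [0.802, -0.255, -0.001], [0.808, -0.482, -0.003]], [[0.555, 0.582, 0.036], [0.564, 0.391, -0.001], [0.567, 0.18, 0.005], [0.569, -0.031, 0.018], [0.576, -0.249, -0.001], [0.579, -0.466, 0.004]], [[0.354, 0.578, 0.005], [0.356, 0.379, 0.0], [0.358, 0.174, -0.001], [0.361, -0.033, 0.003], [0.363, -0.244, -0.001], [0.365, -0.458, -0.002]], [[0.158, 0.563, 0.001], [0.159, 0.367, 0.001], [0.16, 0.167, -0.001], [0.16, -0.035, -0.004], [0.162, -0.238, 0.003], [0.162, -0.447, -0.001]]]
```

View pics/top1.png

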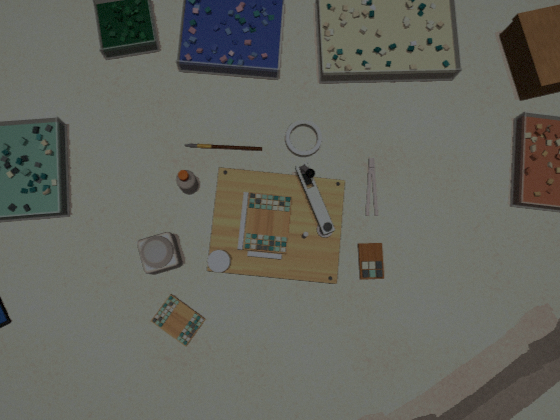

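View pics/scene1.png

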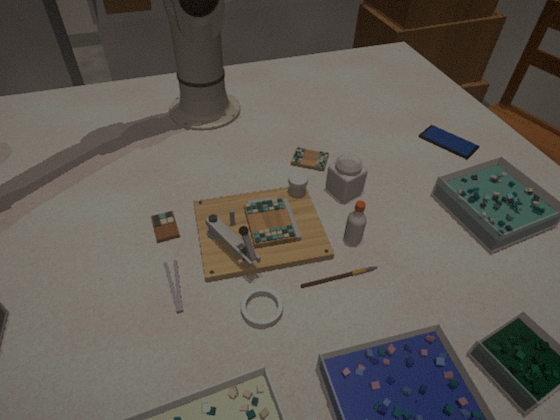

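The top view shows the jig centred near px (276,225). The pivot is at about (326,227), the strap tip and cam at (302,170), and the knob at (310,173). The stop pin is near (305,235) and the chip jar at (219,261). Jig +y points roughly towards world +y (image left).

Run:
```python
from h import *
ld=lambda f:dict(np.load(f'pics/{f}.npz'))
for f in('top1','scene1'):
    a=ld(f);P=cloud(a);x,y,z=P[...,0],P[...,1],P[...,2]
    reg=(x>.4)&(x<.75)&(y>-.25)&(y<.25)
    hsv=cv2.cvtColor(a['frame'],cv2.COLOR_RGB2HSV)
    b=(reg&(hsv[...,1]>70)&(abs(z-.018)<.007)).astype(np.uint8)
    n,l,s,c=cv2.connectedComponentsWithStats(cv2.morphologyEx(b,cv2.MORPH_OPEN,np.ones((3,3))))
    i=1+s[1:,4].argmax();Q=P[l==i][:,:2].astype(np.float32)
    print(f,'board',cv2.minAreaRect(Q*1000))
    m=reg&(z>.052)&(z<.072)&(hsv[...,1]<90)
    n,l,s,c=cv2.connectedComponentsWithStats(m.astype(np.uint8))
    for i in range(1,n):
        if s[i,4]>15:
            Q=P[l==i];print('hi',s[i],Q.mean(0).round(3),cv2.minAreaRect((Q[:,:2]*1000).astype(np.float32)))
    m=reg&(z>.08)
    n,l,s,c=cv2.connectedComponentsWithStats(m.astype(np.uint8))
    for i in range(1,n):
        if s[i,4]>5: print('top',s[i],P[l==i].mean(0).round(3),P[l==i].max(0).round(3))
# pixel -> world on plane
a=ld('top1')
def ray(a,u,v,h):
    K=a['camera_matrix'];T=np.linalg.inv(a['extrinsics']);d=T[:3,:3]@[(u-K[0,2])/K[0,0],-(v-K[1,2])/K[1,1],-1];o=T[:3,3]
    return (o+d*(h-o[2])/d[2]).round(4)
for n,u,v,h in[('screwTL',225,173,.018),('screwTR',338,184,.018),('screwBR',330,278,.018),('pivot',326.5,227,.066),('pin',305,235,.06),('jar',219,261,.042)]:print(n,ray(a,u,v,h))
f=a['frame'][140:300,190:360];g=cv2.resize(f,None,fx=4.5,fy=3.75*1.2,interpolation=cv2.INTER_CUBIC)[:600]
g=cv2.resize(f[:133],None,fx=4.5,fy=4.5,interpolation=cv2.INTER_CUBIC);g=cv2.convertScaleAbs(g,alpha=1.5)
cv2.imwrite('pics/crop1.png',g[:,:,::-1])
```

```text
top1 board ((516.3619384765625, 17.232452392578125), (268.7568054199219, 219.8634796142578), 84.98867797851562)
hi [295 163  40  72 855] [ 0.558 -0.059  0.062] ((565.9573974609375, -57.048194885253906), (150.6796112060547, 26.70060157775879), 22.900537490844727)
hi [178 172  18  19  72] [0.588 0.197 0.065] ((591.8406982421875, 198.36573791503906), (21.82868766784668, 38.33210754394531), 45.501949310302734)
hi [159 232  21  39 113] [0.449 0.224 0.066] ((450.8637390136719, 225.2853240966797), (32.7763671875, 76.76878356933594), 78.55377197265625)
hi [303 232   5   5  22] [ 0.492 -0.038  0.06 ] ((492.4366760253906, -37.905418395996094), (8.338165283203125, 8.304357528686523), 3.8349645137786865)
hi [207 250  23  23 420] [0.436 0.135 0.06 ] ((436.1796875, 134.93959045410156), (43.89402389526367, 43.73983383178711), 1.3108471632003784)
top [301 166  14  12 101] [ 0.609 -0.038  0.114] [ 0.627 -0.027  0.132]
top [178 170  14  15 139] [0.597 0.204 0.101] [0.608 0.217 0.115]
top [156 236  17  32 387] [0.451 0.238 0.094] [0.481 0.25  0.104]
scene1 board ((518.346923828125, 15.574989318847656),
[... 483 characters left out ...]
 75.84044647216797)
hi [206 214  55  53 776] [ 0.569 -0.062  0.063] ((568.6121215820312, -58.89059829711914), (150.6083984375, 26.75872039794922), 22.639402389526367)
hi [347 215  20  15 145] [0.611 0.195 0.063] ((608.2532348632812, 196.7378387451172), (39.17074203491211, 19.94684410095215), 50.93130111694336)
top [336 154  18  21 255] [0.461 0.236 0.093] [0.483 0.25  0.102]
top [353 200  13  19 177] [0.604 0.201 0.098] [0.614 0.215 0.114]
top [239 226  16  26 204] [ 0.616 -0.04   0.107] [ 0.628 -0.029  0.13 ]
screwTL [0.6239 0.128  0.018 ]
screwTR [ 0.6047 -0.112   0.018 ]
screwBR [ 0.4064 -0.0941  0.018 ]
pivot [ 0.5066 -0.0807  0.066 ]
pin [ 0.4904 -0.0381  0.06  ]
jar [0.437 0.134 0.042]
```

View pics/crop1.png

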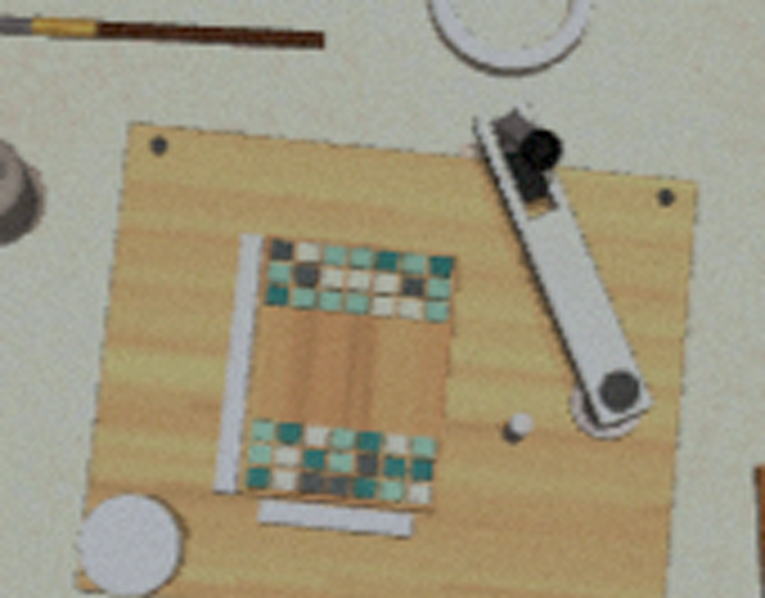

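Emit:
apply_moves:
  plan:
    - [[0.02,0.03,0,0,0],[0.022,0.0345,0,0,0],[0.022,0.0345,0,0,0],[0.022,0.0345,0,0,0],[0.022,0.0345,0,0,0],[0.022,0.0345,0,0,0],[0.022,0.0345,0,0,0],[0.022,0.0345,0,0,0],[0.022,0.0345,0,0,0],[0.022,0.0345,0,0,0]]

```text
time_s: 0.93
tcp_pos: [0.4822, -0.2518, 0.2266]
eef_rot: [-180.0, 0.0, 23.9]
ft_force: [0.5, -0.2, -0.2]
width: 0.0295
grip_force: 0.0
```

Emit:
apply_moves:
  plan:
    - [[0.022,0.0345,0,-0.019,0],[0.022,0.0345,0,0,0],[0.022,0.0345,0,0,0],[0.022,0.0345,0,0,0],[0.001,0.005,0,0,0],[0,0,-0.03,0,0],[0,0,-0.03,0,0],[0,0,-0.03,0,0],[0,0,0,0,0],[0,0,0,0,0]]

```text
time_s: 1.77
tcp_pos: [0.5691, -0.1104, 0.1353]
eef_rot: [-179.8, 0.2, 22.9]
ft_force: [0.9, -0.5, 0.2]
width: 0.0003
grip_force: 0.0
```

Emit:
apply_moves:
  plan:
    - [[0,0,-0.03,0,0],[0,0,-0.03,0,0],[0,0,-0.025,0,0],[0,0,-0.01,0,0],[0,0,0,0,0],[0,0,0,0,0],[0,0,0,0,0]]

```text
time_s: 2.35
tcp_pos: [0.5728, -0.1108, 0.0441]
eef_rot: [179.9, -0.2, 22.8]
ft_force: [0.5, -1.3, 0.6]
width: 0.0002
grip_force: 0.0
```

Run:
```python
from h import *
grab('top','top2');grab('scene','scene2')
s=robot.sense();print(s['tcp_pos'],s['eef_rot'],s['joints'])
P=np.array([.508,-.0825])
# waypoints: strap dir th from 22.8 to 85 (+ slight overtravel), lateral 32
prev=s['tcp_pos'][:2]
for i,th in enumerate(np.linspace(22.8,85,16)):
    t=np.radians(th);u=np.array([np.cos(t),np.sin(t)]);n=np.array([-u[1],u[0]])
    c=P+.047*u-.032*n; print(th.round(1),c.round(4),(c-prev).round(4));prev=c
im=cv2.imread('pics/scene2.png')[150:300,150:350];cv2.imwrite('pics/scene2c.png',cv2.convertScaleAbs(cv2.resize(im,None,fx=4,fy=4),alpha=1.4))
```

```text
[ 0.57250498 -0.1108421   0.04389582] [ 1.79878220e+02 -1.67303181e-01  2.28418286e+01] [ 30.99853738  37.04701043 -29.72843084 105.74993225  25.63662407
  43.7441549  -79.71928687]
22.8 [ 0.5637 -0.0938] [-0.0088  0.0171]
26.9 [ 0.5644 -0.0897] [0.0007 0.0041]
31.1 [ 0.5648 -0.0856] [0.0004 0.0041]
35.2 [ 0.5649 -0.0815] [0.0001 0.0041]
39.4 [ 0.5646 -0.0774] [-0.0002  0.0041]
43.5 [ 0.5641 -0.0733] [-0.0005  0.0041]
47.7 [ 0.5633 -0.0693] [-0.0008  0.004 ]
51.8 [ 0.5622 -0.0653] [-0.0011  0.004 ]
56.0 [ 0.5608 -0.0615] [-0.0014  0.0039]
60.1 [ 0.5592 -0.0577] [-0.0017  0.0038]
64.3 [ 0.5572 -0.0541] [-0.0019  0.0036]
68.4 [ 0.555  -0.0506] [-0.0022  0.0035]
72.6 [ 0.5526 -0.0473] [-0.0024  0.0033]
76.7 [ 0.5499 -0.0441] [-0.0027  0.0031]
80.9 [ 0.5471 -0.0412] [-0.0029  0.0029]
85.0 [ 0.544  -0.0385] [-0.0031  0.0027]
```

View pics/scene2c.png

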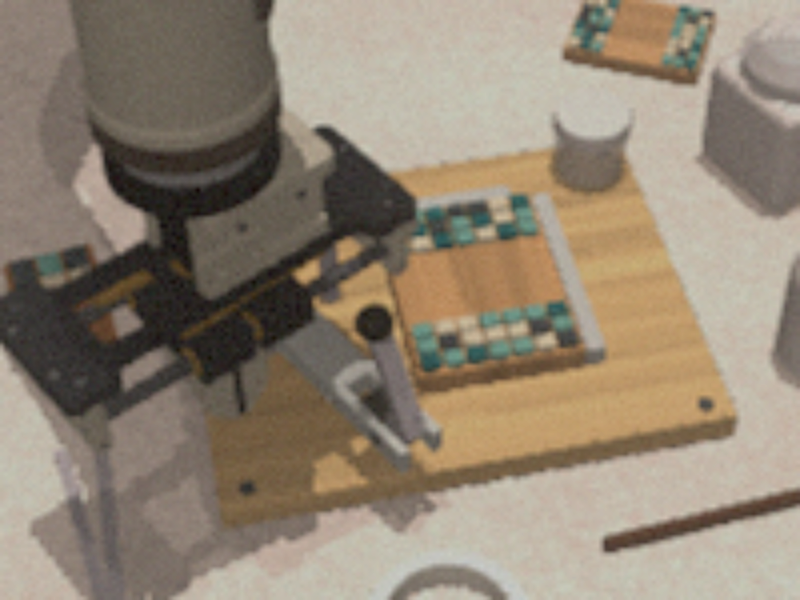

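The crop shows the shut fingers (about px 245,390) beside the strap on the side away from the plaque. The knob at (373,322) is clear of the gripper body. I'm pushing along the arc now.

Emit:
apply_moves:
  plan:
    - [[-0.0044,0.0085,0,0,0],[-0.0044,0.0086,0,0,0],[0.0007,0.0041,0,0.0724,0],[0.0004,0.0041,0,0.0724,0],[0.0001,0.0041,0,0.0724,0],[-0.0002,0.0041,0,0.0724,0],[-0.0005,0.0041,0,0.0724,0],[0,0,0,0,0],[0,0,0,0,0]]

```text
time_s: 3.2
tcp_pos: [0.5624, -0.0723, 0.0422]
eef_rot: [180.0, -0.0, 43.5]
ft_force: [0.4, -0.9, 0.5]
width: 0.0006
grip_force: 0.4
```

Emit:
apply_moves:
  plan:
    - [[-0.0008,0.004,0,0.0724,0],[-0.0011,0.004,0,0.0724,0],[-0.0014,0.0039,0,0.0724,0],[-0.0017,0.0038,0,0.0724,0],[-0.0019,0.0036,0,0.0724,0],[-0.0022,0.0035,0,0.0724,0],[-0.0024,0.0033,0,0.0724,0],[-0.0027,0.0031,0,0.0724,0],[0,0,0,0,0],[0,0,0,0,0]]

```text
time_s: 4.03
tcp_pos: [0.5484, -0.0435, 0.042]
eef_rot: [180.0, -0.0, 76.6]
ft_force: [1.4, -1.1, 0.4]
width: 0.0006
grip_force: 0.7
```

Run:
```python
from h import *
grab('top','top3');a=grab('scene','scene3');s=robot.sense();print(s['tcp_pos'],s['eef_rot'],s['ft_force'])
im=cv2.imread('pics/scene3.png')[150:300,150:350];cv2.imwrite('pics/scene3c.png',cv2.convertScaleAbs(cv2.resize(im,None,fx=4,fy=4),alpha=1.4))
```

```text
[ 0.54840372 -0.04340466  0.04188258] [ 1.79989153e+02 -2.45656250e-02  7.66359056e+01] [ 1.36511773 -1.31677311  1.75424027]
```

View pics/scene3c.png

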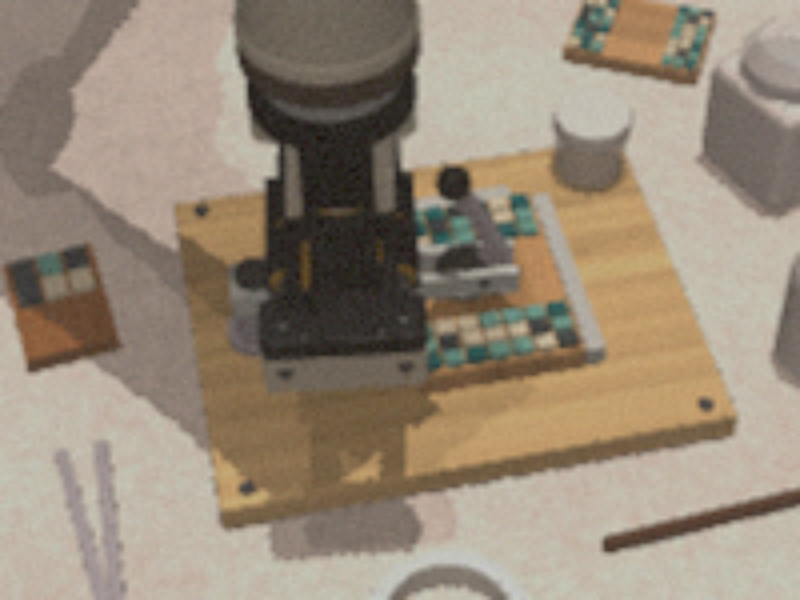

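The strap has followed (cam end at about px 480,260) and the lever is still up (knob at 453,183). I'll finish the arc and watch the force for the stop.

Emit:
apply_moves:
  plan:
    - [[-0.0029,0.0029,0,0.0724,0],[-0.0031,0.0027,0,0.0724,0],[0,0,0,0,0],[0,0,0,0,0],[0,0,0,0,0]]

```text
time_s: 4.55
tcp_pos: [0.544, -0.0389, 0.0421]
eef_rot: [179.8, 0.0, 84.9]
ft_force: [4.7, -1.8, -1.0]
width: 0.0007
grip_force: 2.4
```

Emit:
apply_moves:
  plan:
    - [[-0.002,0,0,0,0],[-0.001,0,0,0,0],[0,0,0,0,0],[0,0,0,0,0]]

```text
time_s: 4.88
tcp_pos: [0.544, -0.0388, 0.0426]
eef_rot: [179.5, -0.1, 84.9]
ft_force: [11.5, -3.3, -7.5]
width: 0.0003
grip_force: 5.6
```

It's against the stop: force up to 11.5 N with no further motion. Backing off and rising.

Emit:
apply_moves:
  plan:
    - [[0.012,0,0,0,0],[0.013,0,0,0,0],[0,0,0.03,0,0],[0,0,0.04,0,0],[0,0,0.04,0,0],[0,-0.03,0.02,0,0],[0,-0.04,0,0,0],[0,-0.04,0,0,0],[0,0,0,0,0],[0,0,0,0,0]]

```text
time_s: 5.72
tcp_pos: [0.5632, -0.1515, 0.171]
eef_rot: [-179.9, 0.0, 84.6]
ft_force: [-0.4, 1.1, 1.2]
width: 0.0001
grip_force: 0.0
```

Run:
```python
from h import *
s=robot.sense();print(s['tcp_pos'],s['eef_rot'])
for f,c in(('top','top4'),('scene','scene4')):
    a=grab(f,c);P=cloud(a);x,y,z=P[...,0],P[...,1],P[...,2]
    hsv=cv2.cvtColor(a['frame'],cv2.COLOR_RGB2HSV)
    reg=(x>.47)&(x<.56)&(y>-.12)&(y<.1)
    m=reg&(z>.054)&(z<.07);Q=P[m][:,:2]*1000
    print(f,m.sum(),cv2.minAreaRect(Q.astype(np.float32)))
    m=reg&(z>.10)&(z<.14);Q=P[m]
    if m.sum(): print(m.sum(),Q.mean(0),Q.min(0),Q.max(0))
im=cv2.imread('pics/scene4.png')[150:300,150:350];cv2.imwrite('pics/scene4c.png',cv2.convertScaleAbs(cv2.resize(im,None,fx=4,fy=4),alpha=1.4))
```

```text
[ 0.56322145 -0.15151548  0.17096237] [-1.79903145e+02  1.68938297e-02  8.46148139e+01]
top 832 ((508.24981689453125, -18.137237548828125), (149.78472900390625, 36.37748718261719), 85.08045196533203)
89 [0.51617284 0.02584788 0.12050943] [0.50787543 0.01537587 0.10033127] [0.52517289 0.03586972 0.13226211]
scene 793 ((509.5871887207031, -19.301246643066406), (150.9137420654297, 39.095455169677734), 85.21577453613281)
86 [0.52171429 0.02308053 0.11847692] [0.51009815 0.01326373 0.10078713] [0.52689571 0.03566772 0.12932878]
```

View pics/scene4c.png

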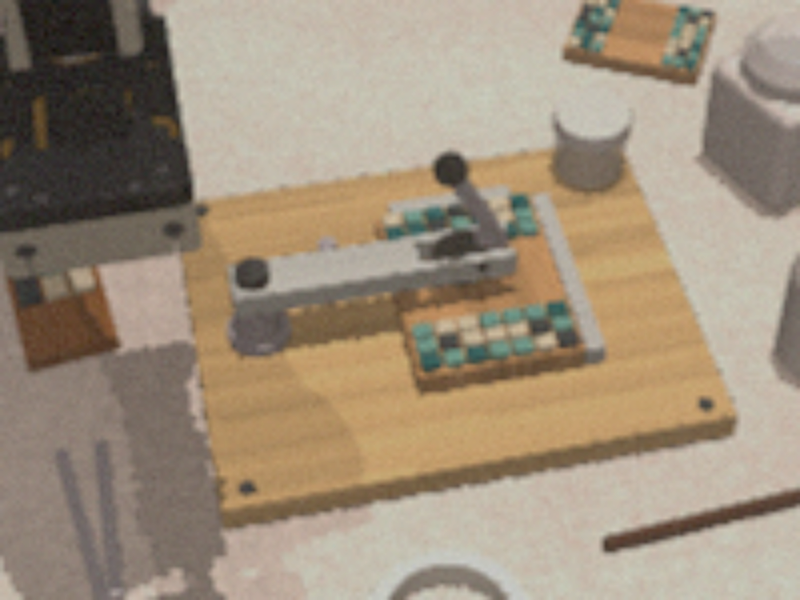

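The strap lies along the jig's y over the plaque (85.1°) and the lever is up, with the knob at about (.517,.024,.119), as predicted. Moving above the knob.

Emit:
apply_moves:
  plan:
    - [[-0.009,0.036,0,0,0],[-0.009,0.036,0,0,0],[-0.009,0.036,0,0,0],[-0.009,0.036,0,0,0],[-0.009,0.036,0,0,0],[0,0,-0.02,0,0],[0,0,-0.01,0,0],[0,0,0,0,0],[0,0,0,0,0]]

```text
time_s: 6.57
tcp_pos: [0.5185, 0.0318, 0.1411]
eef_rot: [-179.9, 0.0, 85.1]
ft_force: [0.4, -0.5, 0.6]
width: 0.0003
grip_force: 0.0
```

Run:
```python
from h import *
s=robot.sense();print(s['tcp_pos'],s['eef_rot'],s['ft_force'])
P=np.array([.508,-.0825]);u=np.array([.087,.996]);prev=s['tcp_pos']
for f in np.linspace(0,1.13,13):
    c,n=np.cos(f),np.sin(f);r=.120-(.014*c+.062*n)+.004;z=.056+.062*c-.014*n+.009-.002
    q=np.r_[P+r*u,z];print(f.round(2),q.round(4),(q-prev).round(4));prev=q
```

```text
[0.51851227 0.03181257 0.14106359] [-1.79874650e+02  9.85005047e-03  8.50872853e+01] [ 0.41244744 -0.50196356  0.55963303]
0.0 [0.5176 0.0271 0.125 ] [-0.0009 -0.0048 -0.0161]
0.09 [0.5171 0.0213 0.1234] [-0.0005 -0.0057 -0.0016]
0.19 [0.5166 0.0157 0.1213] [-0.0005 -0.0056 -0.0021]
0.28 [0.5161 0.0104 0.1186] [-0.0005 -0.0053 -0.0026]
0.38 [0.5157 0.0053 0.1155] [-0.0004 -0.0051 -0.0031]
0.47 [0.5153 0.0006 0.1119] [-0.0004 -0.0048 -0.0036]
0.56 [ 0.5149 -0.0038  0.1079] [-0.0004 -0.0044 -0.004 ]
0.66 [ 0.5145 -0.0078  0.1034] [-0.0003 -0.004  -0.0044]
0.75 [ 0.5142 -0.0114  0.0986] [-0.0003 -0.0036 -0.0048]
0.85 [ 0.5139 -0.0145  0.0935] [-0.0003 -0.0031 -0.0051]
0.94 [ 0.5137 -0.0171  0.0882] [-0.0002 -0.0026 -0.0054]
1.04 [ 0.5135 -0.0192  0.0826] [-0.0002 -0.0021 -0.0056]
1.13 [ 0.5134 -0.0208  0.0768] [-0.0001 -0.0016 -0.0058]
```

Sweeping in from the outer side is safer than relying on friction on top of the knob, so I'm computing that path.

Run:
```python
from h import *
P=np.array([.508,-.0825]);u=np.array([.087,.996]);prev=np.array([.5193,.047,.116])
for f in np.linspace(0,1.13,14):
    c,n=np.cos(f),np.sin(f);k=f/1.13
    b=np.radians(10+80*min(1,k*1.3)); over=.001
    r=.120-(.014*c+.062*n)+.009*np.cos(b)+.0095-.006*k; z=.056+.062*c-.014*n+.009*np.sin(b)-.002*k
    q=np.r_[P+r*u,z];print(f.round(2),q.round(4),(q-prev).round(4).tolist());prev=q
```

```text
0.0 [0.5188 0.0414 0.1196] [-0.0005, -0.0056, 0.0036]
0.09 [0.5183 0.0353 0.1192] [-0.0005, -0.0061, -0.0004]
0.17 [0.5178 0.0292 0.1183] [-0.0005, -0.0061, -0.0009]
0.26 [0.5172 0.0231 0.1169] [-0.0005, -0.0061, -0.0014]
0.35 [0.5167 0.0172 0.1149] [-0.0005, -0.006, -0.0019]
0.43 [0.5162 0.0113 0.1125] [-0.0005, -0.0059, -0.0025]
0.52 [0.5157 0.0056 0.1095] [-0.0005, -0.0057, -0.003]
0.61 [5.152e-01 2.000e-04 1.060e-01] [-0.0005, -0.0054, -0.0035]
0.7 [ 0.5148 -0.005   0.1021] [-0.0005, -0.0052, -0.004]
0.78 [ 0.5143 -0.0098  0.0976] [-0.0004, -0.0048, -0.0044]
0.87 [ 0.514  -0.0143  0.0928] [-0.0004, -0.0045, -0.0049]
0.96 [ 0.5137 -0.0171  0.0876] [-0.0002, -0.0028, -0.0052]
1.04 [ 0.5135 -0.0194  0.0823] [-0.0002, -0.0023, -0.0053]
1.13 [ 0.5133 -0.0213  0.0768] [-0.0002, -0.0019, -0.0055]
```

Emit:
apply_moves:
  plan:
    - [[0.001,0.016,0,0,0],[0,0,-0.015,0,0],[0,0,-0.01,0,0],[0,0,0,0,0],[0,0,0,0,0],[0,0,0,0,0]]

```text
time_s: 7.07
tcp_pos: [0.5205, 0.0471, 0.117]
eef_rot: [-180.0, -0.0, 85.0]
ft_force: [0.1, -0.5, 0.3]
width: 0.0003
grip_force: 0.0
```

Emit:
apply_moves:
  plan:
    - [[-0.001,-0.0056,0.002,0,0],[-0.001,-0.0061,0,0,0],[-0.0005,-0.0061,-0.0009,0,0],[-0.0005,-0.0061,-0.0014,0,0],[-0.0005,-0.006,-0.0019,0,0],[-0.0005,-0.0059,-0.0025,0,0],[-0.0005,-0.0057,-0.003,0,0],[0,0,0,0,0],[0,0,0,0,0]]

```text
time_s: 7.82
tcp_pos: [0.5153, 0.0055, 0.1086]
eef_rot: [-179.9, 0.0, 85.0]
ft_force: [-0.2, -0.1, -0.1]
width: 0.0004
grip_force: 0.0
```

Run:
```python
from h import *
s=robot.sense();print(s['tcp_pos'],s['ft_force'])
grab('scene','scene5')
im=cv2.imread('pics/scene5.png')[150:300,150:350];cv2.imwrite('pics/scene5c.png',cv2.convertScaleAbs(cv2.resize(im,None,fx=4,fy=4),alpha=1.4))
```

```text
[0.51533705 0.00553274 0.10861239] [-0.18949643 -0.07730921 -0.09930414]
```

View pics/scene5c.png

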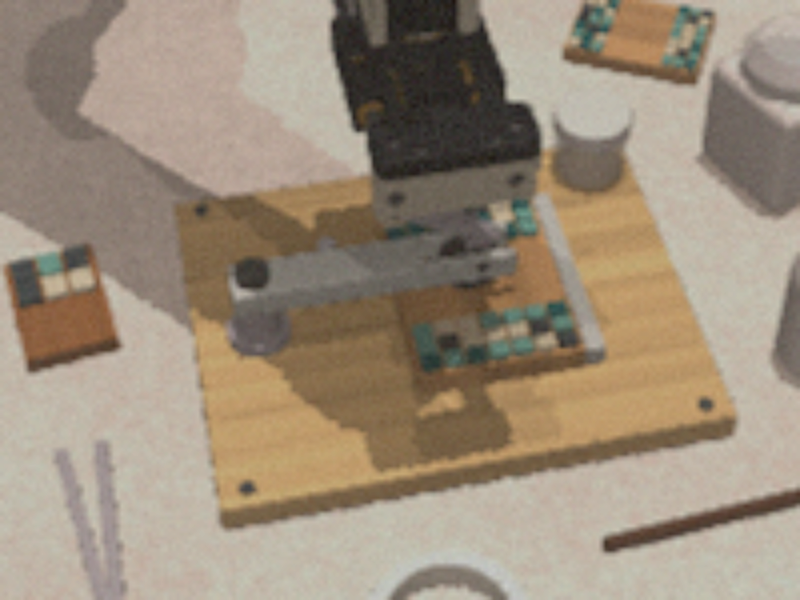

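The lever arm, just visible at about px (470,235), has tilted towards the pivot and follows the finger. Continuing.

Emit:
apply_moves:
  plan:
    - [[-0.0003,-0.0054,-0.0035,0,0],[-0.0003,-0.0052,-0.004,0,0],[-0.0003,-0.0048,-0.0044,0,0],[-0.0003,-0.0045,-0.0049,0,0],[-0.0002,-0.0028,-0.0052,0,0],[-0.0002,-0.0023,-0.0053,0,0],[0,0,0,0,0],[0,0,0,0,0]]

```text
time_s: 8.53
tcp_pos: [0.5134, -0.0196, 0.081]
eef_rot: [-179.9, 0.1, 85.0]
ft_force: [0.1, -0.1, 0.1]
width: 0.0008
grip_force: 0.0
```

Emit:
apply_moves:
  plan:
    - [[0,-0.0015,-0.003,0,0],[0,0,-0.002,0,0],[0,0,-0.001,0,0],[0,0,0,0,0],[0,0,0,0,0]]

```text
time_s: 8.95
tcp_pos: [0.5142, -0.0201, 0.0782]
eef_rot: [180.0, 0.2, 85.1]
ft_force: [-9.8, 0.1, 30.2]
width: 0.0003
grip_force: 14.8
```

The force rose to 30 N at a tip height of 78 mm, which matches the knob being fully down (70 + 9 mm). Retreating and checking.

Emit:
apply_moves:
  plan:
    - [[0,0,0.01,0,0],[0,0,0.03,0,0],[0,0,0.04,0,0],[0,-0.01,0.04,0,0],[0,-0.04,0,0,0],[0,-0.04,0,0,0],[0,-0.04,0,0,0],[0,-0.02,0,0,0],[0,0,0,0,0],[0,0,0,0,0]]

```text
time_s: 9.78
tcp_pos: [0.5134, -0.1721, 0.1952]
eef_rot: [-179.9, -0.0, 84.8]
ft_force: [0.9, 0.9, -0.5]
width: 0.0006
grip_force: 0.0
```

Run:
```python
from h import *
s=robot.sense();print(s['tcp_pos'],s['ft_force'])
for f,c in(('top','top6'),('scene','scene6')):
    a=grab(f,c);P=cloud(a);x,y,z=P[...,0],P[...,1],P[...,2]
    v=a['frame'].max(-1)
    reg=(x>.48)&(x<.55)&(y>-.06)&(y<.08)
    m=reg&(z>.066)&(z<.14);Q=P[m];print(f,m.sum(),Q.mean(0).round(3),Q.min(0).round(3),Q.max(0).round(3))
    m=reg&(z>.066)&(v<50);Q=P[m];print('dark',m.sum(),Q.mean(0).round(3),Q.max(0).round(3))
im=cv2.imread('pics/scene6.png')[150:300,150:350];cv2.imwrite('pics/scene6c.png',cv2.convertScaleAbs(cv2.resize(im,None,fx=4,fy=4),alpha=1.4))
```

```text
[ 0.51339892 -0.17210414  0.19519641] [ 0.91022723  0.85586407 -0.45298584]
top 254 [0.515 0.003 0.075] [ 0.501 -0.055  0.066] [0.531 0.053 0.084]
dark 51 [ 0.512 -0.022  0.078] [0.521 0.039 0.084]
scene 223 [0.519 0.001 0.075] [ 0.508 -0.034  0.067] [0.526 0.038 0.083]
dark 41 [ 0.519 -0.027  0.077] [ 0.523 -0.021  0.083]
```

View pics/scene6c.png

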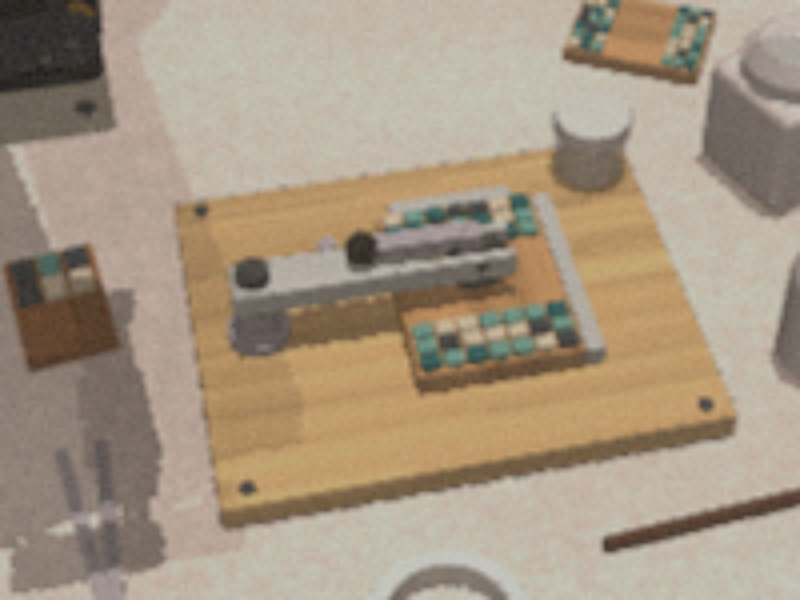

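The strap is closed over the plaque. The lever lies flat along it, with the knob at about px (361,247), or (.515,-.025,.07) in world coordinates. The plaque is seated, the bystanders are in place and the hand is clear. Handing in.

```bash
python3 -c "
from workcell import robot
print(robot.finish_job())"
```

```text
the job is handed in; nothing more can be done
None
```

I handed the job in with the strap against its stop, the cam lever pressed down over the seated plaque, and the hand clear; the hand-in returned no verdict, and I could not measure the cam's force on the plaque directly.

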